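Find the pad that still grips and park the spice tin on it

TASK

The sloping wooden rack has four blue silicone pads that look alike, but three have gone slick and only one still grips. Pick up the small red tin, drag its foot gently over the pads to feel which one holds it back, and leave the tin standing by itself about the middle of the pad that grips, foot flat on the pad. Never let it slide down against the front rail, do not press it hard on the pads, and leave the other things on the counter where they are.

Things in the scene. Friction and masses are not known exactly. Their poses are not given: they have to be found in the camera images.
- tin: the small red tin canister with steel lid, a cylinder 50 mm across and 87 mm tall, about 0.25 to 0.43 kg, rigid enough to be gripped at 30 N; origin at the centre of its underside, own z up along its axis; starts upright on the counter and is gripped round its side, from above
- tin_foot: the bright steel foot of the tin, its lowest 8 mm, 50 mm across, fixed to the tin; origin and axes as the tin's. It is what touches the pads. The force on it must stay below 25 N
- rack: fixed wooden rack, 150 mm deep (its x) by 335 mm wide (its y), at a different place and yaw each time. Origin on the counter below the middle of the rack; its x points to the high back side, y along the rack, z up. The pads' tops lie in one plane that rises 15 degrees (0.2618 rad) towards its +x, is level along its y, and is 55 mm above the counter over the origin (about 40 mm at the pads' low ends, 70 mm at the high ends)
- rack_rail: steel rail along the rack's low front edge, 8 mm thick, standing 12 mm proud of the pads' plane, its inner face 65 mm down the slope from the pads' middles; it is fixed to the rack, origin and axes as the rack's. The tin must not touch it
- pad_1 (a point): middle of the top face of pad 1 (117 mm to the rack's -y). Blue silicone, 120 mm up the slope by 64 mm wide, 6 mm proud of the deck, foam-backed: sinks square to the slope about 1 mm per 5 N, hard stop at 5.5 mm. Of the four pads three are slick (friction with the tin at most 0.2: a released tin slides), one grips (at least 0.5: it stays); which one changes each time. Axes as the rack's
- pad_2 (a point): middle of the top face of pad 2 (39 mm to its -y). Blue silicone, 120 mm up the slope by 64 mm wide, 6 mm proud of the deck, foam-backed: sinks square to the slope about 1 mm per 5 N, hard stop at 5.5 mm. Of the four pads three are slick (friction with the tin at most 0.2: a released tin slides), one grips (at least 0.5: it stays); which one changes each time. Axes as the rack's
- pad_3 (a point): middle of the top face of pad 3 (39 mm to its +y). Blue silicone, 120 mm up the slope by 64 mm wide, 6 mm proud of the deck, foam-backed: sinks square to the slope about 1 mm per 5 N, hard stop at 5.5 mm. Of the four pads three are slick (friction with the tin at most 0.2: a released tin slides), one grips (at least 0.5: it stays); which one changes each time. Axes as the rack's
- pad_4 (a point): middle of the top face of pad 4 (117 mm to its +y). Blue silicone, 120 mm up the slope by 64 mm wide, 6 mm proud of the deck, foam-backed: sinks square to the slope about 1 mm per 5 N, hard stop at 5.5 mm. Of the four pads three are slick (friction with the tin at most 0.2: a released tin slides), one grips (at least 0.5: it stays); which one changes each time. Axes as the rack's
- spice_jar: amber spice jar, 44 mm across, 85 mm tall, stands upright, origin at the centre of its underside; bystander
- tall_tin: tall green cylindrical tin canister, 84 mm across, 130 mm tall, origin under its centre; bystander
- tiffin: stainless three-tier tiffin box with wire bail, 132 mm across the bail, 183 mm tall, origin under its centre; bystander
- mortar: white ceramic mortar 124 mm across, 90 mm tall, the pestle standing in it up to 135 mm and leaning out along its +x, origin under its centre; bystander
- trivet: round blue silicone trivet lying flat on the counter, 170 mm across, 10 mm thick, origin under its centre; bystander, not one of the rack's pads
- spoon: wooden spoon, 240 mm long, lying on the counter along its own x, origin at about mid length; bystander
Mind the look-alikes: they are no part of the job. What is shaped like the tin but black is not meant.

How it is judged:
On the way:
1. the tin is picked up clear of the counter (height (world z) of tin above 0.02 m), for 0.1 s.
At the end, for the whole second after the job is handed in: The tin stands by itself, let go and still (under 5 mm/s), flat on a pad (0.2 to 0.32 rad from vertical, within 0.07 rad of square to the rack's length), the centre of its underside within 30 mm of the pad's middle; only the gripping pad can hold it ((distance between tin and pad_1 below 0.03 m or distance between tin and pad_2 below 0.03 m or distance between tin and pad_3 below 0.03 m or distance between tin and pad_4 below 0.03 m) and angle between tin's own z axis and vertical between 0.2 and 0.32 rad and angle between the z axis of tin and the y axis of rack, either way round above 1.5 rad and linear speed of tin below 0.005 m/s and contact force between the fingers and tin below 0.05 N); the robot touches nothing.
It fails at once if the tin touches the rack's front rail (contact force between tin and rack_rail above 0.3 N).
It fails at once if the tin's foot is pressed with more than 25 N (contact force between tin_foot and anything else above 25 N).
It fails at once if another thing on the counter is shifted by more than 20 mm (distance of any of spice_jar, tall_tin, tiffin, mortar, trivet, spoon from where it was at the start of the episode above 0.02 m).
It also fails if it takes over 61 s, if anything falls off the work surface, if the arm or the gripper's body presses on something with over 40 N, if the wrist force passes 120 N, or if a joint passes its speed limit or range.

ROBOT

A 6-joint arm with a two-finger parallel gripper is mounted at the origin on the work surface. World frame = base frame: x ahead of the robot, y to its left, z up, the work surface at z = 0. Lengths are in m, angles in rad, forces in N, time in s.
With the tool pointing down it reaches from about 0.2 to 0.875 m from the base axis. Payload 3.4 kg.
Tool frame: the origin (TCP) lies between the finger pads; the fingertips stand 25 mm ahead of it and the grasp point (between the pads) lies 6 mm ahead of it (r.nose_length is the z of the fingertips in the tool frame, in m); z points along the fingers, y is the line along which they close (so a half turn about z gives the same grasp; the last joint's range is limited). The gripper opens to 94 mm and grips with 3 to 60 N. Pads are 16 mm wide; open, the fingers measure 119 mm over their backs; the gripper's body (75 mm by 177 mm) begins 78 mm behind the grasp point.
Start: joints at [-1.43, 0.276, 1.505, -0, 1.361, -0.121], TCP at [0.149, -0.555, 0.23] pointing down, gripper open.
Joint ranges: [-2.89, 2.89], [-0.75, 2.08], [0.22, 2.7], [-1.18, 4.32], [0.11, 2.71], [-2.7, 2.7]. Speed limits (rad/s): [2.57, 2.57, 3.14, 3.14, 3.14, 3.14].

INTERFACE

Orientations are given as a unit quaternion [w, x, y, z].
In Python, from plant import r, gripper_to, inverse_kinematics, vision, models, telemetry gives the robot as it stands. Calls block until the motion is done:
- r.move_to(position, orientation): joint-space move of the TCP to a pose.
- r.move_l(position, rot=None, vel=0.15, guard=None): straight line of the TCP; rot=None keeps the orientation; vel is the mean speed in m/s. With guard (N) it stops when the force on the tool has changed by that much, and returns True; else False.
- r.movej(angles): joint-space move.
- gripper_to(opening, f_grip=None): finger opening in m; f_grip is the grip in N (None keeps the last); returns when the fingers have stopped.
- r.hold(seconds).
- inverse_kinematics(position, orientation): joint angles nearest the present ones, or None.
- vision.snapshot(name): name is "side" or "top" or "wrist"; returns the picture (480x640x3 uint8, red, green, blue); there is no depth.
- vision.get_calibration(name): a dict with "fx", "fy", "cx", "cy" (pixels), "position" and "orientation" of the camera in the world. Camera axes: x right, y down, z forward; pixel columns grow to the right and rows downward; lengths in m; the calibration is good to about 2 mm. A picture is of the moment at which its call begins: read the wrist's pose just before it. get_calibration takes no time and is no camera call; for the wrist camera it gives the pose at the moment of the call.
A pose or a line that the arm cannot do raises r.PlanningError and nothing moves.
- r.sign_off(): hands the job in; it is judged then, once.
Trained networks look in the newest picture that a camera, given by its name, has taken for a name from the list of things; names that differ only in an ending like _2 or _b are one class to them, and where a whole thing is asked for, a point or a joint stands for the part that bears it (a point fixed in the world has none). Each returns a list of dicts, best first, with "score" (0 to 1); they miss things now and then, are a little off and sometimes report something else, mostly with a low value. They report only what shows in the picture. A call takes as long as a camera call. They do not tell look-alikes from the thing itself.
- models.boxes_of(thing, camera): "at" ([x, y, z] in m, in world coordinates, good to about 4 mm: the middle of the surface that is visible of it).
- models.regions_of(thing, camera): "pixels" (480x640 bool, what is visible of it).
- models.mark_of(thing, camera): "at" ([x, y, z] in m, in world coordinates, good to about 4 mm: a listed point, or the origin of a listed thing).
Readings, each from a call of its own:
- telemetry.current_t(): time.
- telemetry.current_joints(): joint angles.
- telemetry.current_dq(): joint speeds.
- telemetry.current_joint_efforts(): joint torques, N m.
- telemetry.current_ee_pos(): TCP position.
- telemetry.current_tool_rot(): TCP orientation.
- telemetry.current_wrist_force(): force on the tool from outside, world axes, zero at the start.
- telemetry.current_torque(): the same for the moment, N m.
- telemetry.current_opening(): finger opening in m.
- telemetry.current_finger_force(): force on a finger pad.
Only numpy, scipy, OpenCV 4.12 (cv2) and the standard library are available. Lean on these libraries where they do the work, as an engineer would, in place of code of your own. Each camera call takes 0.05 s, during which the arm holds its last target. There are 200 camera calls.

## Working session

There is one attempt and no reset: what is moved stays moved. The work goes in short steps, each a Python script; the robot and the scene stay as the last script left them, time stands still between calls to the robot, and variables do not carry over. Pictures are saved under pics/ and viewed, at most 10 in all, crops included, and the job is handed in when it is done.

```bash
mkdir -p pics; ls; python3 - <<'E'
from plant import r, vision, models, telemetry
import cv2,numpy as np
ims=[]
for c in ["top","side"]:
    im=vision.snapshot(c); cv2.imwrite(f"pics/{c}0.png",im[:,:,::-1])
    for t in ["tin","rack","rack_rail","pad_1","pad_2","pad_3","pad_4","spice_jar","tall_tin","tiffin","mortar","spoon","trivet"]:
        print(c,t,[(np.round(d["at"],3).tolist(),round(d["score"],2)) for d in models.mark_of(t,c)][:4])
    k=vision.get_calibration(c);print({a:np.round(b,3).tolist() for a,b in k.items()})
print(telemetry.current_t())
E
```

```text
pics
top tin [([0.778, -0.34, 0.0], 0.73), ([0.684, -0.338, -0.003], 0.6), ([0.61, -0.275, -0.0], 0.59), ([0.463, -0.352, -0.003], 0.58)]
top rack []
top rack_rail []
top pad_1 [([0.532, 0.218, 0.053], 0.97), ([0.556, 0.067, 0.054], 0.83), ([0.543, 0.14, 0.054], 0.81), ([0.562, -0.014, 0.056], 0.69)]
top pad_2 [([0.532, 0.218, 0.053], 0.97), ([0.556, 0.067, 0.054], 0.83), ([0.543, 0.14, 0.054], 0.81), ([0.562, -0.014, 0.056], 0.69)]
top pad_3 [([0.532, 0.218, 0.053], 0.97), ([0.556, 0.067, 0.054], 0.83), ([0.543, 0.14, 0.054], 0.81), ([0.562, -0.014, 0.056], 0.69)]
top pad_4 [([0.532, 0.218, 0.053], 0.97), ([0.556, 0.067, 0.054], 0.83), ([0.543, 0.14, 0.054], 0.81), ([0.562, -0.014, 0.056], 0.69)]
top spice_jar [([0.466, -0.247, -0.002], 0.56)]
top tall_tin [([0.769, -0.186, -0.003], 0.56), ([0.533, 0.22, 0.054], 0.16)]
top tiffin [([0.805, 0.051, 0.002], 0.89)]
top mortar [([0.362, 0.448, 0.002], 0.75)]
top spoon [([0.511, -0.463, 0.001], 0.89), ([0.61, 0.465, -0.002], 0.58)]
top trivet [([0.611, 0.465, -0.0], 0.91)]
{'fx': 467.289, 'fy': 467.289, 'cx': 320.022, 'cy': 236.808, 'posi
[... 664 characters left out ...]
 0.054], 0.86), ([0.563, -0.011, 0.056], 0.77), ([0.554, 0.062, 0.057], 0.71)]
side pad_4 [([0.534, 0.217, 0.056], 0.88), ([0.54, 0.142, 0.054], 0.86), ([0.563, -0.011, 0.056], 0.77), ([0.554, 0.062, 0.057], 0.71)]
side spice_jar [([0.47, -0.247, -0.004], 0.94), ([0.561, -0.011, 0.054], 0.66)]
side tall_tin [([0.768, -0.192, -0.002], 0.61), ([0.558, 0.062, 0.057], 0.42)]
side tiffin [([0.808, 0.05, -0.003], 0.68), ([0.514, -0.462, 0.003], 0.45)]
side mortar [([0.363, 0.445, 0.002], 0.76)]
side spoon [([0.511, -0.461, 0.004], 0.84)]
side trivet []
{'fx': 556.678, 'fy': 556.678, 'cx': 316.671, 'cy': 234.525, 'position': [-0.125, 0.659, 0.982], 'orientation': [0.158, -0.374, 0.836, -0.369]}
1.4
```

View pics/top0.png

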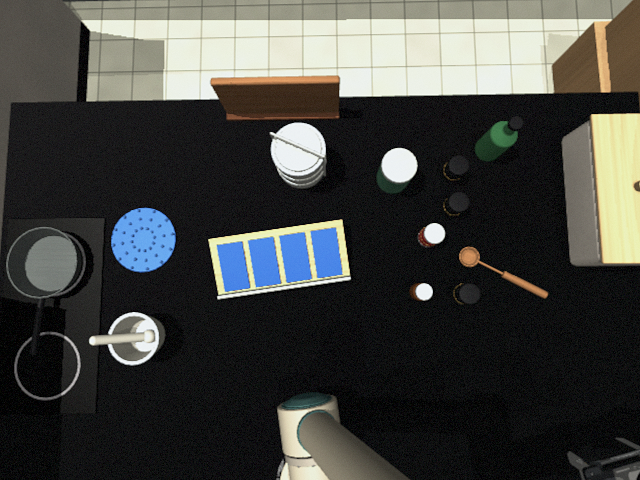

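View pics/side0.png

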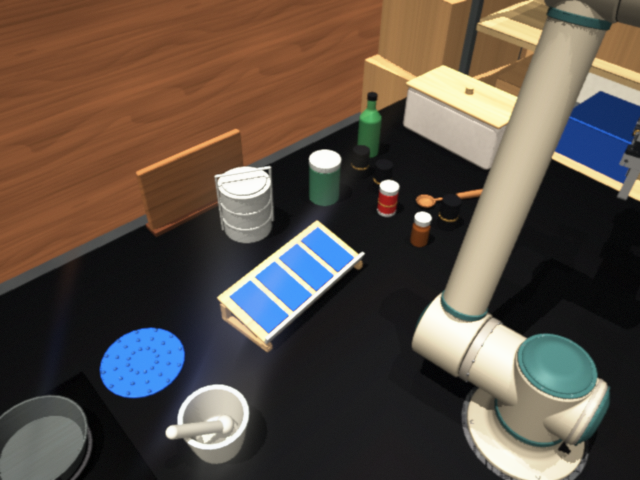

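The red tin is at top-view pixel (432,235) and side-view pixel (388,198), about (0.61, -0.275) m. The black look-alikes are the other detections. The rack's low rail faces the robot, and its yaw is about 0.13 rad.

```bash
cat > h.py <<'E'
import numpy as np
from plant import r, gripper_to, inverse_kinematics, vision, models, telemetry as T
from scipy.spatial.transform import Rotation as R
P=np.array([[[.562,-.014,.056],[.563,-.011,.056]],[[.556,.067,.054],[.554,.062,.057]],[[.543,.14,.054],[.540,.142,.054]],[[.532,.218,.053],[.534,.217,.056]]]).mean(1)
s=np.array([-.117,-.039,.039,.117])
d=((P-P.mean(0))*s[:,None]).sum(0); yaw=np.arctan2(-d[0],d[1])
c=P.mean(0); c[2]=.055
Rr=R.from_euler('z',yaw); up=Rr.apply([np.cos(.2618),0,np.sin(.2618)]); n=Rr.apply([-np.sin(.2618),0,np.cos(.2618)]); ey=Rr.apply([0,1,0])
pads=[c+ey*k for k in s]
def quat(z,y):
    q=R.from_matrix(np.column_stack([np.cross(y,z),y,z])).as_quat(); return q[[3,0,1,2]].tolist()
GH=.045   # grasp point height above the tin's underside
def tcp(foot,axis): return np.asarray(foot)+axis*(GH+.006)
tin=np.array([.6105,-.2755,0]); Z=np.array([0,0,1.])
def force(m=8):
    f=[]
    for _ in range(m): f.append(T.current_wrist_force()); r.hold(.02)
    return np.mean(f,0)
E
python3 - <<'E'
from h import *
print("yaw",yaw,c, [np.linalg.norm(P[i,:2]-pads[i][:2]).round(4) for i in range(4)])
for sg in (1,-1):
    for p,z in [(tcp(tin,Z),Z)]+[(tcp(p,n),n) for p in pads]:
        j=inverse_kinematics(p,quat(-z,sg*ey)); print(sg,None if j is None else np.round(j,2))
E
```

```text
yaw 0.1322951549147766 [0.548    0.102625 0.055   ] [np.float64(0.0013), np.float64(0.0019), np.float64(0.0014), np.float64(0.0012)]
1 [-0.53  0.55  1.53 -0.    1.06 -2.23]
1 [-0.21  0.23  1.96  0.13  0.71 -2.01]
1 [-0.04  0.22  1.97  0.07  0.69 -1.8 ]
1 [ 0.13  0.23  1.96  0.    0.69 -1.57]
1 [ 0.3   0.25  1.93 -0.07  0.71 -1.36]
-1 [-0.53  0.55  1.53 -0.    1.06  0.91]
-1 [-0.21  0.23  1.96  0.13  0.71  1.13]
-1 [-0.04  0.22  1.97  0.07  0.69  1.35]
-1 [0.13 0.23 1.96 0.   0.69 1.57]
-1 [ 0.3   0.25  1.93 -0.07  0.71  1.78]
```

```bash
python3 - <<'E'
from h import *
import cv2
q=quat(-Z,-ey); qt=quat(-n,-ey)
print("t",T.current_t())
r.move_to(tcp(tin,Z)+[0,0,.13],q)
gripper_to(.074)
a=force()
r.move_l(tcp(tin,Z),vel=.12)
gripper_to(.03,30)
print("open",T.current_opening(),T.current_finger_force())
r.move_l(tcp(tin,Z)+[0,0,.16],vel=.15)
b=force(); print("open",T.current_opening(),"weight",b-a)
r.move_to(tcp(pads[0],n)+n*.08,qt)
r.hold(.3); F=[force(3) for _ in range(4)]; print(np.round(F,2),"t",T.current_t())
im=vision.snapshot("side"); cv2.imwrite("pics/s1.png",im[100:400,200:520,::-1].repeat(2,0).repeat(2,1)[:600,:640])
E
```

```text
t 1.4
open 0.04995096596843645 30.00016389414668
open 0.05022766532225493 weight [-0.14953404  0.10879683 -3.65600801]
[[ 0.21  0.   -4.18]
 [-0.13  0.27 -3.47]
 [-0.18  0.11 -3.91]
 [ 0.09 -0.07 -3.4 ]] t 8.6583
```

View pics/s1.png

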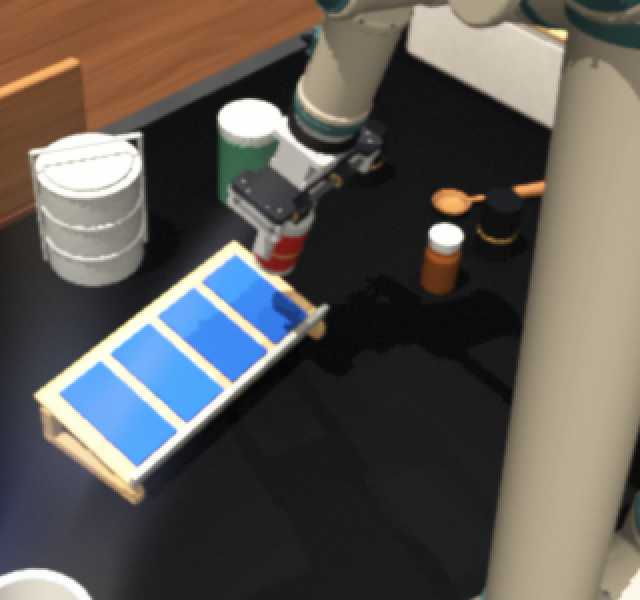

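The crop shows the red tin at about (283,250), held above pad 1 and tilted square to the slope. Next I'll probe the pads.

```bash
cat >> h.py <<'E'
def touch(i,off=0.,target=6.):
    """lower the foot on pad i to about `target` N; returns normal force, air reading and height"""
    q=quat(-n,-ey); p=pads[i]+up*off
    r.move_l(tcp(p+n*.008,n),q,vel=.1); r.hold(.25); a=force(12)
    g=r.move_l(tcp(p-n*.003,n),vel=.01,guard=2.5)
    h=(np.array(T.current_ee_pos())-tcp(p,n))@n
    for _ in range(3):
        r.hold(.08); fn=(force(6)-a)@n
        if abs(fn-target)<1: break
        h=max(h+np.clip((fn-target)/5e3,-.0008,.0008),-.005); r.move_l(tcp(p+n*h,n),vel=.01)
    return g,fn,a,h
def probe(i,L=.010):
    g,fn,a,h=touch(i,-L/2); out=[]
    for o in (L/2,-L/2):
        r.move_l(tcp(pads[i]+up*o+n*h,n),vel=.03); r.hold(.05); f=force(10)-a; out.append((f@up,f@n,f@ey))
    o=np.array(out); print("pad",i+1,g,"h %.4f fn %.2f"%(h,fn),o.round(2).tolist(),"mu %.2f"%((o[1,0]-o[0,0])/o[:,1].sum()),"t",T.current_t(),flush=True)
    r.move_l(tcp(pads[i]+n*.02,n),vel=.1)
E
python3 - <<'E'
from h import *
probe(0)
E
```

```text
pad 1 True h -0.0015 fn 6.46 [[0.88, 5.23, 0.57], [-1.18, 6.41, 0.17]] mu -0.18 t 12.55
```

```bash
cat >> h.py <<'E'
def probe2(i,L=.012,vel=.02):
    g,fn,a,h=touch(i,-L/2); out=[]
    for o in (-.25,0,.25,.5,.25,0,-.25,-.5):
        r.move_l(tcp(pads[i]+up*o*L+n*h,n),vel=vel); f=np.mean([T.current_wrist_force() for _ in range(3)],0)-a
        r.hold(.04); e=force(4)-a
        out.append((f@up,f@n,e@up,e@n))
    print("pad",i+1,g,"h %.4f fn %.2f"%(h,fn),"t",T.current_t());print(np.array(out).round(2),flush=True)
    r.move_l(tcp(pads[i]+n*.02,n),vel=.1)
E
python3 - <<'E'
from h import *
probe2(1); 
E
```

```text
pad 2 True h -0.0014 fn 6.75 t 18.725
[[-0.46  5.95 -0.6   6.14]
 [-0.54  5.57 -0.11  5.57]
 [ 0.41  5.83  0.1   5.12]
 [-1.11  5.92 -0.14  5.2 ]
 [-0.04  4.95 -0.15  4.98]
 [ 0.49  5.83 -0.01  5.67]
 [-0.08  5.55 -0.19  5.7 ]
 [-0.11  5.39 -0.01  5.42]]
```

```bash
sed -i 's/(-.25,0,.25,.5,.25,0,-.25,-.5)/(0,.5,0,-.5)/' h.py; python3 - <<'E'
from h import *
probe2(2); probe2(3)
E
```

```text
pad 3 True h -0.0013 fn 6.71 t 23.875
[[-0.97  6.14 -0.77  6.43]
 [ 0.75  5.1   0.49  5.73]
 [-1.16  6.39 -0.54  6.3 ]
 [-1.22  5.87 -0.33  6.2 ]]
pad 4 True h -0.0011 fn 5.64 t 29.0167
[[-3.19  9.99 -3.98  9.84]
 [-5.59 13.11 -6.6  13.34]
 [-2.61  9.11 -3.1  10.06]
 [ 2.52  4.86  2.82  5.41]]
```

Pad 4 grips: its drag force goes from -6.6 to +2.8 N, while the others stay within about 1 N. Next I'll set the tin down there and check before letting go.

```bash
python3 - <<'E'
from h import *
import cv2
g,fn,a,h=touch(3,0.,3.5); print(g,fn,h,T.current_opening(),T.current_t())
for i,c_ in enumerate(["side","wrist"]):
    im=vision.snapshot(c_); cv2.imwrite(f"pics/p{i}.png",cv2.resize(im[180:400,180:400],(600,600),interpolation=cv2.INTER_CUBIC)[:,:,::-1] if i==0 else im[:,:,::-1])
E
```

```text
True 3.822099135735559 -0.0004481224688414695 0.050240383601939484 31.7083
```

View pics/p0.png

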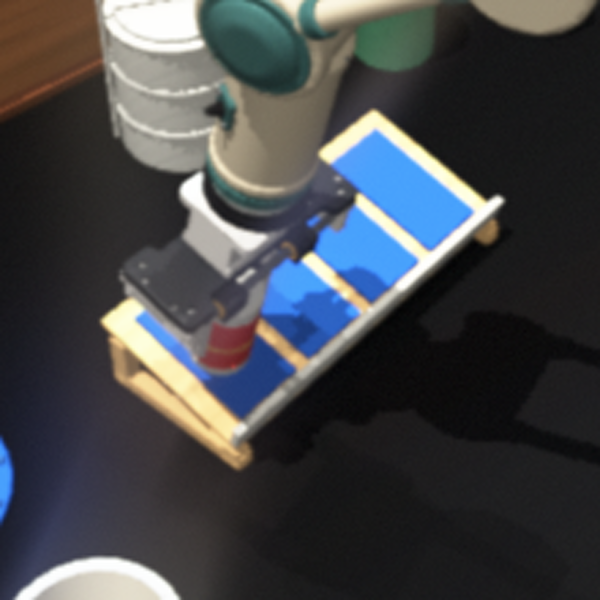

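View pics/p1.png

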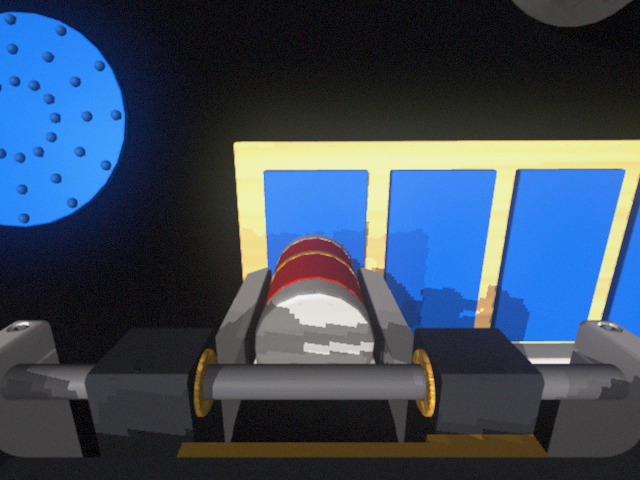

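The foot rests on pad 4 near its middle, at crop pixel (227,368), and looks square to the pad. Now I'll release it.

```bash
python3 - <<'E'
from h import *
import cv2
gripper_to(.060); r.hold(.2); print(T.current_finger_force(),T.current_opening())
gripper_to(.080)
p=np.array(T.current_ee_pos())
r.move_l(p+n*.12,vel=.08); r.hold(.2)
r.move_l(p+n*.12+np.array([-.12,-.1,.08]),vel=.2)
for c_ in ["side","top"]:
    im=vision.snapshot(c_)
    print(c_,[(np.array(d["at"]).round(4).tolist(),d["score"]) for d in models.mark_of("tin",c_) if abs(d["at"][1]-pads[3][1])<.08], pads[3].round(4))
    if c_=="side": cv2.imwrite("pics/f.png",cv2.resize(im[180:400,180:400],(600,600),interpolation=cv2.INTER_CUBIC)[:,:,::-1])
print(T.current_t())
E
```

```text
0.0 0.0598419367209046
side [([0.5295, 0.2185, 0.0492], 0.73)] [0.5326 0.2186 0.055 ]
top [([0.5331, 0.2213, 0.0512], 0.74)] [0.5326 0.2186 0.055 ]
36.0083
```

View pics/f.png

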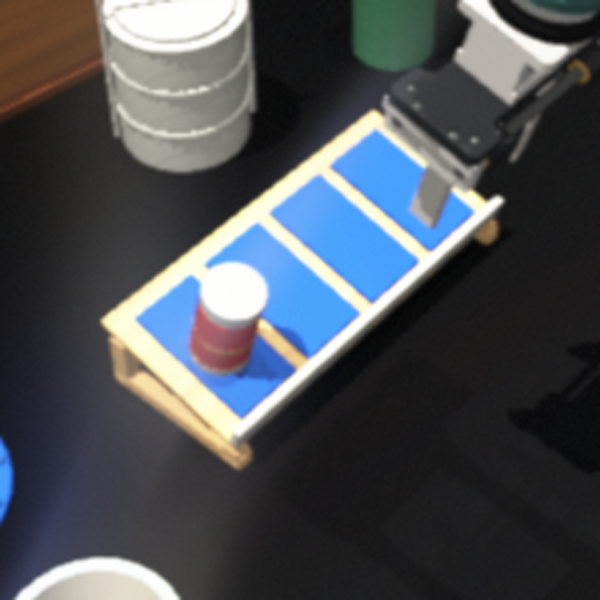

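The tin stands alone mid-pad 4, with its foot at crop pixel (222,368). It hasn't moved and the gripper is clear.

```bash
python3 -c "
from plant import r
print(r.sign_off())"
```

```text
the job is handed in; nothing more can be done
None
```

I left the tin standing by itself near the middle of pad 4, the only pad that held it back, and handed the job in at about 36 s; no verdict came back.

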